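Set the airbrush pressure and lock the regulator

TASK

Set the airbrush compressor for the next job: turn the regulator knob clockwise until the gauge needle points at the set hand on the dial's rim, and only then slide the lock ring fully down so that the setting is held. The needle must still be on the set hand when you let go; leave the other things on the bench where they are.

Things in the scene. Friction and masses are not known exactly. Their poses are not given: they have to be found in the camera images.
- compressor: Grey airbrush compressor, fixed, 280 mm wide (y), x -100 to +112 mm, yaw varies. Origin: centre of its underside. Flat deck 120 mm up over x -100 to +10; from there a black fascia slopes down 30 deg to +x with the round gauge (100 mm across, centre x 61, y 52, z 90). Regulator upright on the deck, axis at x -45, y -30. Moisture trap on its -y side, airbrush (top 155 mm up) on its +y side at y 180
- knob_grip (a point): On the knob's axis, 16.5 mm below its flat top: height to grip. The knob is a black ribbed upright cylinder, 45 mm across, white line on top, at the head of the regulator; its top is 80 mm above the deck, and 33 mm of it stand clear above the raised lock ring (49 mm once the ring is down). Turns with the knob
- knob (a joint): Knob angle in rad, 0 to 6.28, growing clockwise seen from above (raises the pressure). Friction 0.06 N m while the lock ring is up; stays where it is left. With the ring down its splines grip and the knob holds against 0.2 N m. The needle follows at once: needle = 0.75 x knob
- needle (a joint): Angle of the gauge needle in rad, 0 to 4.71, growing clockwise as one faces the dial. The long slender black hand, 33 mm, pivoted at the centre of the white dial. Zero points down the slope and 45 deg towards the compressor's -y side; mid-scale points straight up the slope
- needle_tip (a point): Tip of the needle, 33 mm from the dial's centre; its x axis points along the needle, outwards
- set_hand (a joint): Angle of the set hand, same zero and sense as the needle: they agree when both joints read the same. A short broad black arrow-head, 12 mm long and 17 mm wide, at the rim of the dial, pointing at its centre. It starts at a higher pressure than the needle and cannot be moved (under the glass)
- set_tip (a point): Inner point of the set hand, 34 mm from the dial's centre; its x axis points outwards along the dial's radius
- lock_ring (a joint): Travel of the lock ring in m: 0 raised (unlocked, as at the start) to 0.016 fully down on its stop (locked). It slides straight down round the knob, needs 3 N at first and 10 to 12 N over the last 6 mm, where it grips the fixed splines, and stays where it is left. It turns with the knob
- lock_ring_top (a point): Centre of the ring's upper face. Bare aluminium ring round the knob's lower part, 16 mm high: flange 69 mm across, 5 mm thick at the top, sleeve 58 mm below it. Upper face 47 mm above the deck raised, 31 mm locked. The flange stands 12 mm out all round the knob: fingertips can press on it either side of the knob
- glass_jar: Bystander: glass jar with metal lid, 60 mm across, 100 mm high, in front of (+x) the compressor. Origin: centre of its foot
- paint_tin: Bystander: tin, 72 mm across, 75 mm high, in front of (+x) the compressor. Origin: centre of its foot
- pliers: Bystander: pliers lying flat, 160 mm long, on the compressor's -y side. Origin at the pivot, underside
- wax_block: Bystander: carving block, 75 x 50 x 35 mm, on the compressor's +y side. Origin: centre of its underside
- black_cup: Bystander: black cup, 80 mm across the rim, 115 mm high, on the left of the table. Origin: centre of its foot
- scrap_tub: Bystander: clear tub of shavings, 130 x 190 x 65 mm, on the right of the table. Origin: centre of its underside
- hammer: Bystander: hammer, 220 mm long, lying on the left of the table

How it is judged:
By the outcome, as a careful person would: the job done as asked, in the order asked, and still so for the second after the job is handed in, with the robot touching nothing.
It also fails if it takes over 48 s, if anything falls off the work surface, if the arm or the gripper's body presses on something with over 40 N, if the wrist force passes 120 N, or if a joint passes its speed limit or range.

ROBOT

A 6-joint arm with a two-finger parallel gripper is mounted at the origin on the work surface. World frame = base frame: x ahead of the robot, y to its left, z up, the work surface at z = 0. Lengths are in m, angles in rad, forces in N, time in s.
With the tool pointing down it reaches from about 0.25 to 0.725 m from the base axis. Payload 4 kg.
Tool frame: the origin (TCP) lies at the very end of the fingers, on their centre line; the grasp point (between the pads) lies 19 mm behind it; z points along the fingers, y is the line along which they close (so a half turn about z gives the same grasp; the last joint's range is limited). The gripper opens to 85 mm and grips with 20 to 120 N. Pads are 22 mm wide; open, the fingers measure 114 mm over their backs; the gripper's body (76 mm by 85 mm) begins 54 mm behind the grasp point. The pads swing forward as they close: fully open they stand 13 mm farther back than shut.
Start: joints at [-1.261, 0.241, 0.005, 1.335, 0, 1.571], TCP at [0.152, -0.476, 0.231] pointing down, gripper open.
Joint ranges: [-2.72, 2.72], [-1.05, 1.87], [-1.09, 1.28], [-1.99, 2.15], [-1.42, 1.44], [-3.14, 3.14]. Speed limits (rad/s): [2.79, 2.79, 3.14, 3.14, 3.14, 3.14].

INTERFACE

Orientations are given as a unit quaternion [x, y, z, w].
In Python, from workcell import monitor, viewer, job gives the robot as it stands.
- The arm moves only by the tool arm_command, never from a script. Its argument "increments" is a list of rows, each an object of numbers: "dx", "dy", "dz": the shift along the tool's x, y, z in cm; "wx", "wy", "wz": the turn, a rotation vector about the tool's x, y, z in rad; "grip": the finger opening in cm, from 0 to 8.54. In form: [{"dx": .., "dy": .., "dz": .., "wx": .., "wy": .., "wz": .., "grip": ..}, ...]. A call has 1 to 10 rows; each row is the pose to reach, as a shift and turn from the pose commanded when the call began, along the tool's axes at that moment; what a row does not reach only later rows make up. A row lasts 1/10 s, in which the tool goes at most 50 mm and 8.59 degrees, less where a joint would pass 70% of its speed; a pose out of reach is approached as far as the arm can. A call with a gripper value outside its range is refused whole. The fingers move at their own pace and stop on an object; the grip force is fixed at half the most. Time passes only in rows, so rows that repeat a pose let the fingers close. It gives the time, the measured TCP pose, the force, the opening and the grip force at its end, in the units of the state.
- monitor.get_obs(): the state, without advancing time (a new reading comes with each control period).
- viewer.camera(name): name is "side" or "top" or "wrist"; returns (picture, depth): 420x560x3 uint8, red, green, blue; 420x560 float32, m along the optical axis (not along the pixel's ray), 0 where there is no reading.
- viewer.get_calibration(name): a dict with "fovy" (degrees; the focal length in pixels is half the picture's height over the tangent of half this angle, whatever the lens; pixels are square), "cx", "cy" (the principal point, pixels), "view" (4x4, takes a point from world to camera coordinates). Camera axes: x right, y up, looking along -z (the intrinsics and any distortion apply to the point x, -y, -z); pixel columns grow to the right and rows downward; lengths in m; the calibration is good to about 2 mm. A picture is of the moment at which its call begins: read the wrist's pose just before it. get_calibration takes no time and is no camera call; for the wrist camera it gives the pose at the moment of the call.
- job.job_done(): hands the job in; it is judged then, once.
The state is a dict: "clock": time; "joint_pos": joint angles; "joint_vel": joint speeds; "tau": joint torques, N m; "eef_pos": TCP position; "tool_rot": TCP orientation; "ft_force": force on the tool from outside, world axes, zero at the start; "ft_torque": the same for the moment, N m; "grip_width": finger opening in m; "grasp_force": force on a finger pad.
Only numpy, scipy, OpenCV 4.12 (cv2) and the standard library are available. Lean on these libraries where they do the work, as an engineer would, in place of code of your own. Each camera call takes 0.05 s, during which the arm holds its last target. There are 200 camera calls.

## Working session

There is one attempt and no reset: what is moved stays moved. The work goes in short steps, Python scripts to look and compute and a tool call to move; the robot and the scene stay as the last step left them, time stands still between calls to the robot, and variables do not carry over. Pictures are saved under pics/ and viewed, at most 10 in all, crops included, and the job is handed in when it is done.

Besides the shell and the picture viewer there is one more tool, called after "Request:" as name(argument=value, ...) on one line, values as JSON. arm_command: Moves the arm, as the interface text tells. Its arguments: {"type":"object","properties":{"increments":{"type":"array","items":{"type":"object","properties":{"dx":{"type":"number"},"dy":{"type":"number"},"dz":{"type":"number"},"wx":{"type":"number"},"wy":{"type":"number"},"wz":{"type":"number"},"grip":{"type":"number"}}}}},"required":["increments"]}

```bash
mkdir -p pics; ls
cat > h.py <<'E'
import numpy as np, cv2
from workcell import monitor, viewer, job
def cam(n):
    c=viewer.get_calibration(n); im,d=viewer.camera(n); return im,d,c
def ray(c,u,v):
    f=210/np.tan(np.radians(c["fovy"])/2); V=np.array(c["view"])
    k={a:b for a,b in c.items() if a not in("fovy","cx","cy","view")}
    d=np.array([(u-c["cx"])/f,-(v-c["cy"])/f,-1.0]); R=V[:3,:3]
    return -R.T@V[:3,3], R.T@d   # origin, dir (per unit depth)
def at_z(c,u,v,z):
    o,d=ray(c,u,v); return o+d*(z-o[2])/d[2]
def at_d(c,u,v,dep):
    o,d=ray(c,u,v); return o+d*dep
def pix(c,p):
    f=210/np.tan(np.radians(c["fovy"])/2); q=(np.array(c["view"])@np.r_[p,1])[:3]
    return c["cx"]+f*q[0]/-q[2], c["cy"]-f*q[1]/-q[2]
E
python3 - <<'E'
from h import *
for n in("side","top"):
    im,d,c=cam(n); cv2.imwrite(f"pics/{n}0.png",im[:,:,::-1]); np.savez(f"pics/{n}0.npz",im=im,d=d); print(n,{k:(np.round(v,4).tolist() if k=="view" else v) for k,v in c.items()}, (d>0).mean())
print(monitor.get_obs())
E
```

```text
pics
side {'fovy': 46.77721432647124, 'cx': 269.8750902301756, 'cy': 210.84040402843033, 'view': [[0.992, -0.125, -0.015, -0.5723], [0.1021, 0.7294, 0.6764, -0.1261], [-0.0736, -0.6726, 0.7363, -1.9066], [0.0, 0.0, 0.0, 1.0]]} 0.9953613945578231
top {'fovy': 46.712095034222145, 'cx': 276.59981983657207, 'cy': 211.69014279471287, 'view': [[-0.0625, -0.998, 0.0037, -0.0122], [0.9761, -0.0603, 0.2087, -0.6012], [-0.208, 0.0167, 0.978, -1.5226], [0.0, 0.0, 0.0, 1.0]]} 0.9961437074829932
{'clock': 0.1, 'joint_pos': array([-1.26098149e+00,  2.41307874e-01,  3.86705616e-03,  1.33522936e+00,
       -1.38836827e-05,  1.57079784e+00]), 'joint_vel': array([ 0.00105734, -0.00067259,  0.00348525, -0.00104925,  0.00010686,
       -0.00084092]), 'tau': array([-1.51537497e-03, -3.73137403e+01,  2.53010112e+01,  1.08386434e-02,
       -1.68885090e-04, -7.12152257e-07]), 'eef_pos': array([ 0.15226233, -0.47565024,  0.23051996]), 'tool_rot': array([ 9.88025501e-01,  1.54287819e-01, -1.51416735e-04, -9.24637777e-04]), 'ft_force': array([ 0.49794991, -0.03358314,  0.09841027]), 'ft_torque': array([-0.02968433,  0.02366278, -0.01556045]), 'grasp_force': 0.0, 'grip_width': 0.08549760702348162}
```

View pics/side0.png

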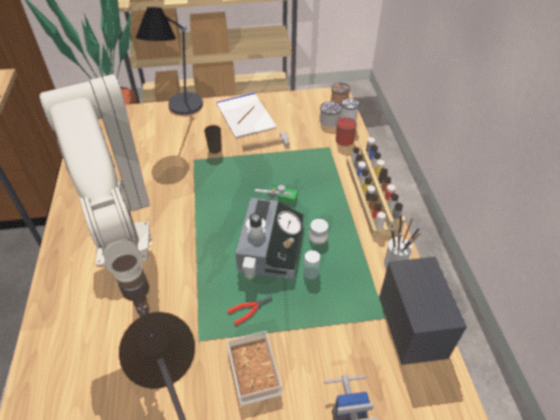

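View pics/top0.png

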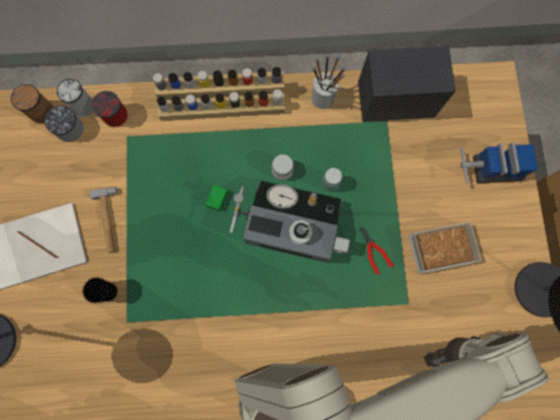

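The side view shows the compressor at about (270,235), with the knob at (256,222) and the gauge at (289,223). The top view has the knob at (301,231), the gauge at (283,197) and the moisture trap at (342,244). Next I'll measure the knob and gauge from both views.

```bash
cat > m1.py <<'E'
from h import *
for n,(u,v),g in(("top",(301,231),(283,197)),("side",(256,222),(289,223))):
    z=np.load(f"pics/{n}0.npz"); d=z["d"]; c=viewer.get_calibration(n)
    P={}
    vs,us=np.mgrid[v-28:v+29,u-28:u+29]
    pts=np.array([at_d(c,a,b,d[b,a]) for a,b in zip(us.ravel(),vs.ravel())])
    for lo,hi in((.190,.21),(.160,.172),(.115,.125)):
        m=(pts[:,2]>lo)&(pts[:,2]<hi)
        if m.sum(): 
            q=pts[m]; print(n,lo,hi,m.sum(),q.mean(0).round(4),q.min(0).round(3),q.max(0).round(3), us.ravel()[m].mean(),vs.ravel()[m].mean())
    # deck by rect
    print("zmax",pts[:,2].max())
    im=z["im"]; a,b=g
    w=(im[b-25:b+25,a-25:a+25].min(2)>110).astype(np.uint8)
    k,l,s,cc=cv2.connectedComponentsWithStats(w)
    for i in range(1,k):
        if s[i,4]>60:
            uu,vv=cc[i]+[a-25,b-25]; print(n,"dial",uu,vv,s[i],at_d(c,uu,vv,d[int(round(vv)),int(round(uu))]).round(4))
c=viewer.get_calibration("top"); d=np.load("pics/top0.npz")["d"]
vs,us=np.mgrid[180:265,240:350]; pts=np.array([at_d(c,a,b,d[b,a]) for a,b in zip(us.ravel(),vs.ravel())])
m=(abs(pts[:,2]-.12)<.004); print("deck",cv2.minAreaRect(pts[m][:,:2].astype(np.float32)),m.sum(),np.median(pts[m],0))
for z0,z1 in ((.06,.116),):
    m=(pts[:,2]>z0)&(pts[:,2]<z1); q=pts[m]; print("fascia",q.mean(0),cv2.minAreaRect(q[:,:2].astype(np.float32)))
t=np.vstack([cv2.resize(np.load(f"pics/{n}0.npz")["im"][y:y+60,x:x+100,::-1],None,fx=5,fy=5,interpolation=cv2.INTER_CUBIC) for n,x,y in(("top",245,180),("side",230,195))])
cv2.imwrite("pics/crop1.png",t)
E
python3 m1.py
```

```text
top 0.19 0.21 172 [ 0.5119 -0.1144  0.202 ] [ 0.49  -0.137  0.19 ] [ 0.532 -0.094  0.209] 300.6162790697674 229.5
top 0.16 0.172 158 [ 0.5105 -0.114   0.1682] [ 0.479 -0.149  0.161] [ 0.548 -0.081  0.172] 299.9240506329114 231.9240506329114
top 0.115 0.125 1500 [ 0.5207 -0.1206  0.121 ] [ 0.432 -0.212  0.115] [ 0.616 -0.031  0.125] 301.0613333333333 231.18133333333333
zmax 1.6145872707553353
top dial 282.058 195.696 [ 10  13  29  23 500] [ 0.6424 -0.0695  0.1016]
side 0.19 0.21 108 [ 0.5103 -0.1192  0.2003] [ 0.49 -0.14  0.19] [ 0.53  -0.093  0.21 ] 254.5648148148148 218.0462962962963
side 0.16 0.172 90 [ 0.5105 -0.1272  0.1685] [ 0.478 -0.149  0.161] [ 0.544 -0.09   0.172] 255.2 225.64444444444445
side 0.115 0.125 1099 [ 0.5382 -0.0826  0.1209] [ 0.434 -0.209  0.115] [0.638 0.075 0.125] 261.72884440400367 224.70518653321201
zmax 1.4806525339813692
side dial 269.18384401114207 220.6016713091922 [  0   1  14  49 359] [ 0.5674 -0.0686  0.1209]
side dial 288.8160377358491 222.35377358490567 [ 13  13  24  24 424] [ 0.6418 -0.0686  0.0992]
side dial 311.15533980582524 230.64077669902912 [ 44  21   6  24 103] [ 0.7246 -0.093   0.0658]
deck ((0.5610582232475281, -0.09948588907718658), (0.3642459809780121, 0.19422565400600433), 73.47454833984375) 2125 [ 0.53040749 -0.07879591  0.1209443 ]
fascia [ 0.60221265 -0.12719793  0.09443131] ((0.5698647499084473, -0.10276220738887787), (0.34171974658966064, 0.2667357921600342), 86.17382049560547)
```

View pics/crop1.png

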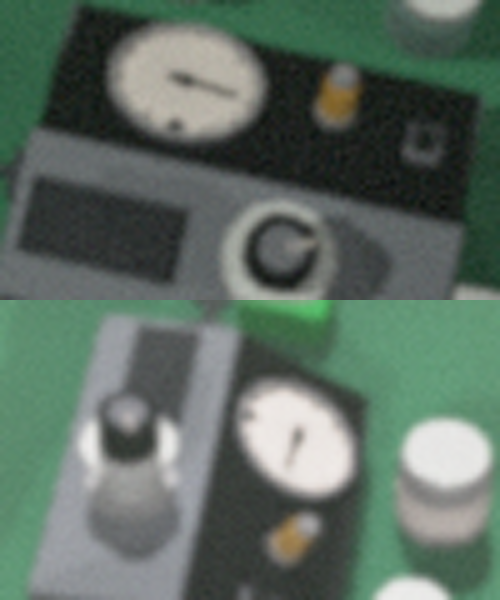

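The crop shows the needle pointing right in the top view, roughly at (238,95) from centre (185,77). The set hand is at about (175,125), so the turn is about 2 rad clockwise. Knob is at about (0.511,-0.116) with its top at z≈0.20, and yaw is about -0.28. Next I'll get the wrist camera's mount and plan a viewpoint.

```bash
cat >> h.py <<'E'
from scipy.spatial.transform import Rotation as Ro
def tool():
    o=monitor.get_obs(); return np.array(o["eef_pos"]),Ro.from_quat(o["tool_rot"]).as_matrix(),o
def inc(p):
    t,R,o=tool(); return (R.T@(np.array(p)-t)*100).round(2)
E
python3 - <<'E'
from h import *
t,R,o=tool(); c=viewer.get_calibration("wrist"); V=np.array(c["view"])
co=-V[:3,:3].T@V[:3,3]
print(c["fovy"],c["cx"],c["cy"],"cam in tool",(R.T@(co-t)).round(4)); print((R.T@V[:3,:3].T).round(3)); print(R.round(3))
print(inc([.52,-.11,.40]))
E
```

```text
64.49207097815702 277.50113672849324 201.35670409819684 cam in tool [ 0.0785  0.0007 -0.142 ]
[[-0.     0.951  0.308]
 [ 1.     0.     0.001]
 [ 0.001  0.308 -0.951]]
[[ 0.952  0.305 -0.001]
 [ 0.305 -0.952  0.002]
 [-0.    -0.002 -1.   ]]
[ 46.17 -23.64 -16.9 ]
```

Request:
arm_command(increments=[{"dx": 2, "dy": -1, "dz": -2}, {"dx": 6, "dy": -3, "dz": -5}, {"dx": 10.5, "dy": -5.5, "dz": -8}, {"dx": 15, "dy": -8, "dz": -11}, {"dx": 20, "dy": -11, "dz": -13}, {"dx": 24.5, "dy": -13.5, "dz": -13}, {"dx": 29, "dy": -16, "dz": -13}, {"dx": 33.5, "dy": -18.5, "dz": -13}, {"dx": 38, "dy": -21, "dz": -13}, {"dx": 41.8, "dy": -23, "dz": -13}])

```text
validation failed for argument at $.in...
```

Request:
arm_command(increments=[{"dx": 0, "dy": 0, "dz": 0}, {"dx": 0, "dy": 0, "dz": 0}, {"dx": 0, "dy": 0, "dz": 0}])

```text
validation failed for argument at $.in...
```

Run:
```python
from h import *
t,R,o=tool(); print(t,o["joint_pos"],o["clock"])
im,d,c=cam("wrist"); cv2.imwrite("pics/w1.png",im[:,:,::-1]); np.savez("pics/w1.npz",im=im,d=d,view=c["view"],cx=c["cx"],cy=c["cy"],fovy=c["fovy"])
for n,p in(("knob",[.5115,-.1155,.2]),("dial",[.642,-.069,.1])): print(n,pix(c,p))
```

```text
[ 0.15226233 -0.47565024  0.23051996] [-1.26098149e+00  2.41307874e-01  3.86705616e-03  1.33522936e+00
 -1.38836827e-05  1.57079784e+00] 0.1
knob (np.float64(-1289.047297647847), np.float64(-2532.684654583472))
dial (np.float64(-498.4247883991846), np.float64(-1657.7030668590219))
```

View pics/w1.png

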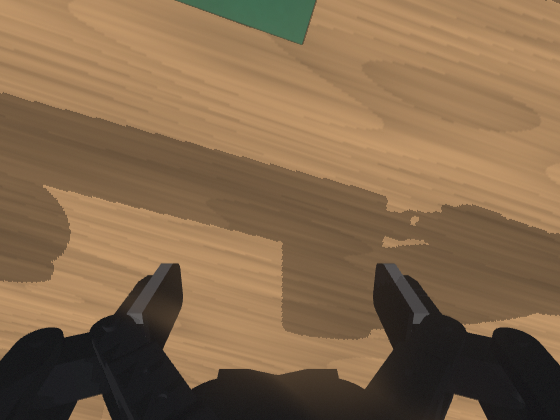

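The move was refused, so the wrist picture only shows the bench and the fingers at (160,290) and (400,290). Every row apparently needs all seven numbers.

Request:
arm_command(increments=[{"dx": 2, "dy": -1, "dz": -2, "wx": 0, "wy": 0, "wz": 0, "grip": 8.5}, {"dx": 6, "dy": -3, "dz": -5, "wx": 0, "wy": 0, "wz": 0, "grip": 8.5}, {"dx": 10.5, "dy": -5.5, "dz": -8, "wx": 0, "wy": 0, "wz": 0, "grip": 8.5}, {"dx": 15, "dy": -8, "dz": -11, "wx": 0, "wy": 0, "wz": 0, "grip": 8.5}, {"dx": 19.5, "dy": -10.5, "dz": -13, "wx": 0, "wy": 0, "wz": 0, "grip": 8.5}, {"dx": 24, "dy": -13, "dz": -13, "wx": 0, "wy": 0, "wz": 0, "grip": 8.5}, {"dx": 28.5, "dy": -15.5, "dz": -13, "wx": 0, "wy": 0, "wz": 0, "grip": 8.5}, {"dx": 33, "dy": -18, "dz": -13, "wx": 0, "wy": 0, "wz": 0, "grip": 8.5}, {"dx": 37.5, "dy": -20.5, "dz": -13, "wx": 0, "wy": 0, "wz": 0, "grip": 8.5}, {"dx": 41.5, "dy": -23, "dz": -13, "wx": 0, "wy": 0, "wz": 0, "grip": 8.5}])

```text
clock: 1.15
eef_pos: [0.4592, -0.1508, 0.3611]
tool_rot: [0.988, 0.154, -0.0, 0.0]
ft_force: [0.7, -1.2, 0.7]
grip_width: 0.0849
grasp_force: 0.0
```

Request:
arm_command(increments=[{"dx": 0, "dy": 0, "dz": 0, "wx": 0, "wy": 0, "wz": 0, "grip": 8.5}, {"dx": 0, "dy": 0, "dz": 0, "wx": 0, "wy": 0, "wz": 0, "grip": 8.5}, {"dx": 0, "dy": 0, "dz": 0, "wx": 0, "wy": 0, "wz": 0, "grip": 8.5}])

```text
clock: 1.45
eef_pos: [0.4576, -0.153, 0.361]
tool_rot: [0.988, 0.154, -0.0, -0.0]
ft_force: [0.1, 0.1, -0.3]
grip_width: 0.0845
grasp_force: 0.0
```

Run:
```python
from h import *
t,R,o=tool(); print(t,o["joint_pos"].round(3),o["clock"])
im,d,c=cam("wrist"); cv2.imwrite("pics/w2.png",im[:,:,::-1]); np.savez("pics/w2.npz",im=im,d=d,view=c["view"],cx=c["cx"],cy=c["cy"],fovy=c["fovy"])
for n,p in(("knob",[.5115,-.1155,.2]),("dial",[.642,-.069,.1])): print(n,pix(c,p))
```

```text
[ 0.45763148 -0.15304162  0.36102209] [-0.322  0.191  0.275  1.656 -0.     2.51 ] 1.45
knob (np.float64(255.07177558211828), np.float64(112.28053586089835))
dial (np.float64(254.11524177025058), np.float64(-30.88194466634164))
```

View pics/w2.png

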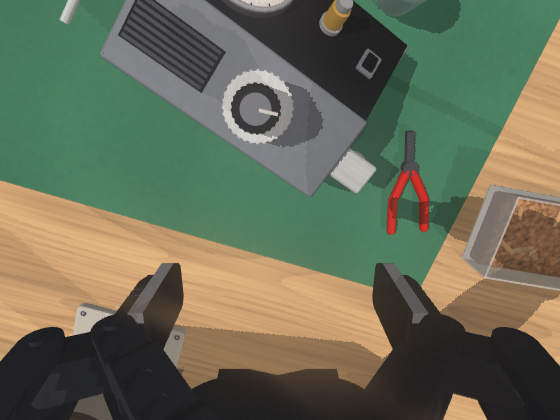

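The picture shows the knob top at (256,108), with the silver ring around it and its white line pointing right. The gauge is cut off at the top edge, (262,0). Next I'll move over the gauge.

Request:
arm_command(increments=[{"dx": 2, "dy": -0.2, "dz": 1, "wx": 0, "wy": 0, "wz": 0, "grip": 8.5}, {"dx": 6, "dy": -0.7, "dz": 3, "wx": 0, "wy": 0, "wz": 0, "grip": 8.5}, {"dx": 10, "dy": -1.2, "dz": 5, "wx": 0, "wy": 0, "wz": 0, "grip": 8.5}, {"dx": 14, "dy": -1.6, "dz": 8, "wx": 0, "wy": 0, "wz": 0, "grip": 8.5}, {"dx": 18, "dy": -2, "dz": 10, "wx": 0, "wy": 0, "wz": 0, "grip": 8.5}, {"dx": 20, "dy": -2.3, "dz": 12, "wx": 0, "wy": 0, "wz": 0, "grip": 8.5}, {"dx": 20.9, "dy": -2.3, "dz": 12, "wx": 0, "wy": 0, "wz": 0, "grip": 8.5}, {"dx": 20.9, "dy": -2.3, "dz": 12, "wx": 0, "wy": 0, "wz": 0, "grip": 8.5}, {"dx": 20.9, "dy": -2.3, "dz": 12, "wx": 0, "wy": 0, "wz": 0, "grip": 8.5}])

```text
clock: 2.4
eef_pos: [0.6501, -0.0678, 0.2409]
tool_rot: [0.988, 0.154, -0.0, -0.0]
ft_force: [-0.4, 0.4, 0.8]
grip_width: 0.0851
grasp_force: 0.0
```

Run:
```python
from h import *
t,R,o=tool(); print(t,o["joint_pos"].round(3),o["clock"])
im,d,c=cam("wrist"); cv2.imwrite("pics/w3.png",im[:,:,::-1]); np.savez("pics/w3.npz",im=im,d=d,view=c["view"],cx=c["cx"],cy=c["cy"],fovy=c["fovy"])
for n,p in(("knob",[.5115,-.1155,.2]),("dial",[.642,-.069,.1])): print(n,pix(c,p))
```

```text
[ 0.65014541 -0.06776314  0.24086586] [-0.104  0.561  0.509  1.519 -0.     2.729] 2.4
knob (np.float64(281.48931186074805), np.float64(417.2989111252605))
dial (np.float64(275.56432570697615), np.float64(196.07353567402942))
```

View pics/w3.png

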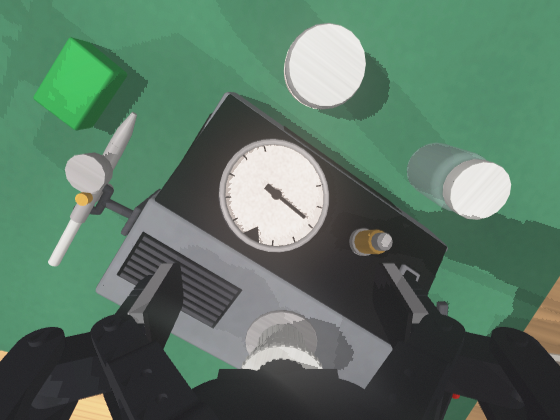

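The dial is at (274,195), the needle tip at (305,217), and the set hand at (250,235). I'll measure the angles on the dial plane and refine the knob axis from w2.

```bash
cat > dial.py <<'E'
from h import *
def dial(f,guess=[.642,-.069,.1],vb=True):
    z=np.load(f); im,d=z["im"],z["d"]; c={k:z[k] for k in("view","cx","cy","fovy")}
    u0,v0=map(int,pix(c,guess)); w=75
    x0,y0=max(u0-w,0),max(v0-w,0); g=im[y0:y0+2*w,x0:x0+2*w].min(2)
    wh=cv2.morphologyEx((g>140).astype(np.uint8),cv2.MORPH_OPEN,np.ones((3,3)))
    k,l,s,cc=cv2.connectedComponentsWithStats(wh); i=l[v0-y0-8:v0-y0+9,u0-x0-8:u0-x0+9]; i=np.bincount(i[i>0]).argmax()
    cn=cv2.findContours((l==i).astype(np.uint8),0,2)[0][0]; cn=cv2.convexHull(cn)
    fill=cv2.drawContours(np.zeros_like(wh),[cn],-1,1,-1)
    (eu,ev),ax,_=cv2.fitEllipse(cn)
    vs,us=np.nonzero(cv2.erode(fill,np.ones((9,9)))); P=np.array([at_d(c,a+x0,b+y0,d[b+y0,a+x0]) for a,b in zip(us,vs) if d[b+y0,a+x0]>0])
    m0=P.mean(0); n=np.linalg.svd(P-m0)[2][2]; n*=np.sign(n[2])
    def onp(u,v): o,r=ray(c,u,v); return o+r*((m0-o)@n)/(r@n)
    C=onp(eu+x0,ev+y0); e1=np.cross([0,0,1],n); e1/=np.linalg.norm(e1); up=np.cross(n,e1)  # e1 = +y-ish horizontal, up = up slope
    if vb: print("centre",C.round(4),"normal",n.round(3),"tilt",np.degrees(np.arccos(n[2])).round(1),"yaw",np.arctan2(n[1],n[0]).round(3),"ellipse",eu+x0,ev+y0,np.round(ax,1))
    # upscale dark mask in dial
    vs,us=np.nonzero(fill); Q=np.array([onp(a+x0,b+y0) for a,b in zip(us,vs)])-C
    a,b=Q@e1,Q@up; r=np.hypot(a,b); val=g[vs,us].astype(float)
    # clockwise facing dial: up slope=mid 2.356; right when facing (camera at +n side, up=up slope) is -? facing direction -n, up=up -> right = cross(-n,up)
    rt=np.cross(-n,up); th=2.3562+np.arctan2(Q@rt,b)
    wgt=np.clip(150-val,0,None)
    return C,r,th,wgt
def ang(th,w): 
    return np.angle((w*np.exp(1j*th)).sum())%(2*np.pi)
if __name__=="__main__":
    import sys
    C,r,th,w=dial(sys.argv[1])
    b=(r>.012)&(r<.030); h=np.histogram(th[b]%(2*np.pi),bins=36,range=(0,2*np.pi),weights=w[b])[0].round(); print("mid",h.astype(int))
    t0=h.argmax()*2*np.pi/36+.087
    b2=b&(abs(np.angle(np.exp(1j*(th-t0))))<.3); na=ang(th[b2],w[b2])
    b=(r>.0345)&(r<.044); h=np.histogram(th[b]%(2*np.pi),bins=36,range=(0,2*np.pi),weights=w[b])[0]; print("rim",h.astype(int))
    t1=h.argmax()*2*np.pi/36+.087
    for _ in range(3):
        b3=b&(abs(np.angle(np.exp(1j*(th-t1))))<.32); t1=ang(th[b3],w[b3])
    for lo,hi in((.012,.02),(.02,.03)):
        q=b2&(r>lo)&(r<hi); print("needle part",ang(th[q],w[q]).round(3))
    for lo,hi in((.035,.039),(.039,.043)):
        q=b3&(r>lo)&(r<hi); print("set part",ang(th[q],w[q]).round(3))
    print("needle",na.round(4),"set",t1.round(4),"diff",(t1-na).round(4),"knob turn",((t1-na)/.75).round(4))
E
python3 dial.py pics/w3.npz
python3 - <<'E'
from h import *
z=np.load("pics/w2.npz"); im,d=z["im"],z["d"]; c={k:z[k] for k in("view","cx","cy","fovy")}
vs,us=np.mgrid[50:170,200:320]; P=np.array([at_d(c,a,b,d[b,a]) for a,b in zip(us.ravel(),vs.ravel())])
for lo,hi in((.195,.205),(.164,.170)):
    m=((P[:,2]>lo)&(P[:,2]<hi)).reshape(vs.shape).astype(np.uint8)
    m=cv2.morphologyEx(m,cv2.MORPH_OPEN,np.ones((3,3)))
    q=P[m.ravel()>0]; ct,rd=cv2.minEnclosingCircle(q[:,:2].astype(np.float32)); print(np.median(q[:,2]),ct,rd,len(q),q.mean(0))
t,R,o=tool(); C,_=cv2.minEnclosingCircle(np.float32([[0,0]])),0
E
```

```text
centre [ 0.6423 -0.0671  0.1003] normal [ 0.482 -0.151  0.863] tilt 30.4 yaw -0.303 ellipse 273.5929412841797 195.1980972290039 [108.1 113.6]
mid [   0    0    0  658 3399    0    0    0    0    0    0    0    0    0
    0    0    0    0    0    0    0    0    0    0    0    0    0    0
    0    0    0    0    0    0    0    0]
rim [   0    0  115    0   32  164    0  270    0    0  410   75 3122 5470
  718  265  648  193  481  297  131  514   29    0  357    0    0  186
    0    0    0    0    0    0    0   50]
needle part 0.724
needle part 0.783
set part 2.308
set part 2.312
needle 0.7558 set 2.3115 diff 1.5557 knob turn 2.0743
0.2024597253753478 (0.5142898559570312, -0.11482439935207367) 0.022300805896520615 1950 [ 0.51480214 -0.11486647  0.20228137]
0.16918875078458315 (0.5143693089485168, -0.11473183333873749) 0.03458723425865173 660 [ 0.51861769 -0.11796234  0.16914854]
```

Run:
```python
import numpy as np,cv2
im=np.load("pics/w3.npz")["im"][130:260,210:340,::-1]
cv2.imwrite("pics/z3.png",cv2.resize(im,(585,585),interpolation=cv2.INTER_NEAREST))
```

```text
(no output)
```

View pics/z3.png

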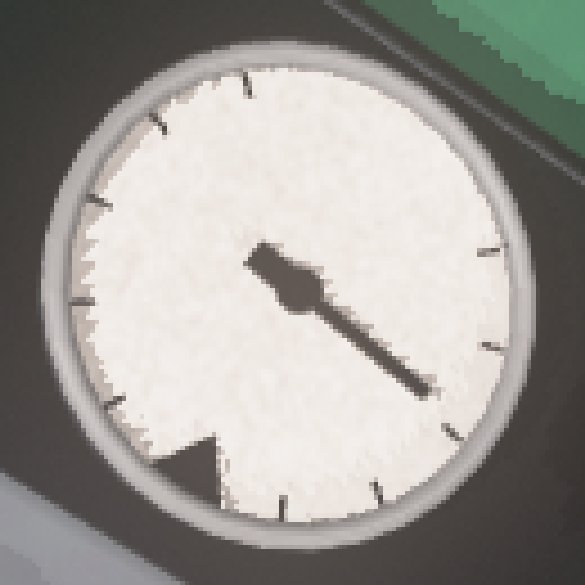

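The zoom shows the hub at crop (300,290), the needle tip at (430,392), and the set-hand apex at (215,437) with base corners (150,462) and (218,508). The hands stand above the dial face, so I'll use the hub itself as the pivot.

```bash
cat > dial2.py <<'E'
import sys; from h import *
def hands(f,guess=[.642,-.067,.1],thr=95,h=.006):
    z=np.load(f); im=z["im"]; c={k:z[k] for k in("view","cx","cy","fovy")}
    C=np.array(guess)+0; n=np.array([.5*np.cos(-.285),.5*np.sin(-.285),.866]); P0=C+h*n
    e1=np.cross([0,0,1],n); e1/=np.linalg.norm(e1); up=np.cross(n,e1); rt=np.cross(-n,up)
    # rectify to the hands' plane: 0.2 mm per px, via 4 rays
    s=5000.; co=[(-.055,-.055),(.055,-.055),(.055,.055),(-.055,.055)]
    src=np.float32([pix(c,P0+a*rt-b*up) for a,b in co]); dst=np.float32([((a+.055)*s,(b+.055)*s) for a,b in co])
    g=cv2.warpPerspective(im.max(2),cv2.getPerspectiveTransform(src,dst),(550,550),flags=cv2.INTER_LINEAR)
    m=(g<thr).astype(np.uint8); yy,xx=np.mgrid[:550,:550]; m[np.hypot(xx-275,yy-275)>43*5]=0
    k,l,st,cc=cv2.connectedComponentsWithStats(m); big=[i for i in range(1,k) if st[i,4]>1200]
    return g,m,l,st,cc,big
if __name__=="__main__":
    g,m,l,st,cc,big=hands(sys.argv[1],thr=int(sys.argv[2]) if len(sys.argv)>2 else 95); print([(st[i].tolist(),cc[i].round(0).tolist()) for i in big])
    ni=min(big,key=lambda i:np.hypot(*(cc[i]-275))); si=[i for i in big if i!=ni]
    M=(l==ni).astype(np.uint8); D=cv2.distanceTransform(M,2,5); q=np.argwhere(D>D.max()-1).mean(0)[::-1]
    hub=np.argwhere(cv2.morphologyEx(M,cv2.MORPH_OPEN,cv2.getStructuringElement(2,(35,35)))>0)
    print("hub",q,D.max(), hub.mean(0)[::-1] if len(hub) else None)
    p=np.argwhere(M)[:,::-1].astype(np.float32); r=np.hypot(*(p-q).T); far=p[np.argmax(r)]
    sh=p[(r>45)&((p-q)@(far-q)>0)]; vx,vy,x,y=cv2.fitLine(sh,cv2.DIST_L2,0,.01,.01).ravel()
    if np.dot([vx,vy],far-q)<0: vx,vy=-vx,-vy
    piv=np.array([x,y])+np.array([vx,vy])*np.dot(q-[x,y],[vx,vy]); print("pivot",piv,"tip dist mm",np.hypot(*(far-piv))/5)
    A=lambda dx,dy:2.3562+np.arctan2(dx,-dy)
    na=A(vx,vy); na2=A(*(sh.mean(0)-q)); print("needle line",na.round(4),"via hub",na2.round(4))
    for i in si:
        S=np.argwhere(l==i)[:,::-1].astype(np.float32); a,T=cv2.minEnclosingTriangle(S.reshape(-1,1,2)); T=T[:,0]
        ap=T[np.argmin(np.hypot(*(T-piv).T))]; d=S.mean(0)-piv
        sa=A(*d); print("set centroid",sa.round(4),"apex",A(*(ap-piv)).round(4),"apex r",np.hypot(*(ap-piv))/5,"area mm2",len(S)/25, "turn",((sa-na)/.75).round(4),((A(*(ap-piv))-na)/.75).round(4))
E
for t in 80 95 115; do python3 dial2.py pics/w3.npz $t; done
```

```text
[]
[([239, 60, 68, 46, 1687], [273.0, 77.0])]
hub [273.          77.55555556] 17.790697 [272.5  78. ]
[([238, 60, 71, 52, 1885], [273.0, 78.0]), ([113, 255, 218, 45, 3808], [246.0, 276.0])]
hub [273. 279.] 19.378298 [272.99767442 279.21860465]
pivot [272.91566946 279.70606626] tip dist mm 32.25012404226614
needle line 0.9043 via hub 0.8974
set centroid 2.3565 apex 2.3558 apex r 33.45211784382778 area mm2 75.4 turn 1.9363 1.9354Traceback (most recent call last):
  File "dial2.py", line 15, in <module>
    ni=min(big,key=lambda i:np.hypot(*(cc[i]-275))); si=[i for i in big if i!=ni]
ValueError: min() iterable argument is empty
Traceback (most recent call last):
  File "dial2.py", line 20, in <module>
    sh=p[(r>45)&((p-q)@(far-q)>0)]; vx,vy,x,y=cv2.fitLine(sh,cv2.DIST_L2,0,.01,.01).ravel()
                                              ~~~~~~~~~~~^^^^^^^^^^^^^^^^^^^^^^^^^^
cv2.error: OpenCV(4.12.0) /io/opencv/modules/imgproc/src/linefit.cpp:50: error: (-215:Assertion failed) count > 0 in function 'fitLine2D_wods'
```

Request:
arm_command(increments=[{"dx": -1, "dy": 0, "dz": -1, "wx": 0, "wy": 0, "wz": -0.1, "grip": 8.5}, {"dx": -3, "dy": 0.1, "dz": -2, "wx": 0, "wy": 0, "wz": -0.24, "grip": 8.5}, {"dx": -5, "dy": 0.1, "dz": -3, "wx": 0, "wy": 0, "wz": -0.38, "grip": 8.5}, {"dx": -7, "dy": 0.2, "dz": -3, "wx": 0, "wy": 0, "wz": -0.52, "grip": 8.5}, {"dx": -9, "dy": 0.2, "dz": -3, "wx": 0, "wy": 0, "wz": -0.66, "grip": 8.5}, {"dx": -11, "dy": 0.3, "dz": -3, "wx": 0, "wy": 0, "wz": -0.8, "grip": 8.5}, {"dx": -13, "dy": 0.3, "dz": -3, "wx": 0, "wy": 0, "wz": -0.94, "grip": 8.5}, {"dx": -14, "dy": 0.33, "dz": -3, "wx": 0, "wy": 0, "wz": -1.08, "grip": 8.5}, {"dx": -14.4, "dy": 0.33, "dz": -2.5, "wx": 0, "wy": 0, "wz": -1.22, "grip": 8.5}, {"dx": -14.4, "dy": 0.33, "dz": -2, "wx": 0, "wy": 0, "wz": -1.36, "grip": 8.5}])

```text
clock: 3.45
eef_pos: [0.5131, -0.115, 0.263]
tool_rot: [0.67, 0.742, 0.001, 0.002]
ft_force: [-0.0, 0.2, -0.4]
grip_width: 0.0848
grasp_force: 0.0
```

Request:
arm_command(increments=[{"dx": 0, "dy": 0, "dz": 0, "wx": 0, "wy": 0, "wz": -0.14, "grip": 8.5}, {"dx": 0, "dy": 0, "dz": 0, "wx": 0, "wy": 0, "wz": -0.28, "grip": 8.5}, {"dx": 0, "dy": 0, "dz": 0, "wx": 0, "wy": 0, "wz": -0.4, "grip": 8.5}, {"dx": 0, "dy": 0, "dz": 0, "wx": 0, "wy": 0, "wz": -0.45, "grip": 8.5}, {"dx": 0, "dy": 0, "dz": 0, "wx": 0, "wy": 0, "wz": -0.45, "grip": 8.5}, {"dx": 0, "dy": 0, "dz": 0, "wx": 0, "wy": 0, "wz": -0.45, "grip": 8.5}])

```text
clock: 4.05
eef_pos: [0.5138, -0.1145, 0.2622]
tool_rot: [0.49, 0.872, 0.0, 0.001]
ft_force: [0.6, -0.3, -0.9]
grip_width: 0.085
grasp_force: 0.0
```

```bash
for t in 105 125 135; do python3 dial2.py pics/w3.npz $t 2>&1| tail -2; done
python3 - <<'E'
from h import *
t,R,o=tool(); print(t,o["joint_pos"].round(3),o["clock"],"yaw",np.arctan2(R[1,0],R[0,0]))
im,d,c=cam("wrist"); np.savez("pics/w4.npz",im=im,d=d,view=c["view"],cx=c["cx"],cy=c["cy"],fovy=c["fovy"])
u0,v0=map(int,pix(c,[.514,-.115,.2])); print(u0,v0)
vs,us=np.mgrid[max(v0-80,0):min(v0+80,420),u0-80:u0+80]; P=np.array([at_d(c,a,b,d[b,a]) for a,b in zip(us.ravel(),vs.ravel())])
near=np.hypot(P[:,0]-.514,P[:,1]+.115)<.05
for lo,hi in((.195,.206),(.162,.172)):
    q=P[near&(P[:,2]>lo)&(P[:,2]<hi)]; 
    if len(q)>5: ct,rd=cv2.minEnclosingCircle(q[:,:2].astype(np.float32)); print(np.median(q[:,2]),ct,rd,len(q))
print(inc([.514,-.115,.173]))
E
```

```text
needle line 0.9012 via hub 0.8935
set centroid 2.3536 apex 2.3525 apex r 33.50505567155763 area mm2 71.96 turn 1.9366 1.9351
needle line 0.9057 via hub 0.8986
set centroid 2.3568 apex 2.356 apex r 33.33460955370019 area mm2 77.72 turn 1.9348 1.9337
needle line 0.9031 via hub 0.899
set centroid 2.3563 apex 2.3548 apex r 33.084811322743626 area mm2 80.0 turn 1.9375 1.9355
[ 0.51378703 -0.11445402  0.2621657 ] [-0.219  0.282  0.139  1.427  0.     0.805] 4.05 yaw 2.11766999210007
278 220
0.20234757410694998 (0.5143902897834778, -0.11482231318950653) 0.02252013608813286 3271
0.16929445612348132 (0.5143796801567078, -0.11487249284982681) 0.035051457583904266 2691
[-0.05 -0.03  8.9 ]
```

Request:
arm_command(increments=[{"dx": -0.07, "dy": 0.03, "dz": 1.5, "wx": 0, "wy": 0, "wz": 0, "grip": 8.5}, {"dx": -0.07, "dy": 0.03, "dz": 4, "wx": 0, "wy": 0, "wz": 0, "grip": 8.5}, {"dx": -0.07, "dy": 0.03, "dz": 6.5, "wx": 0, "wy": 0, "wz": 0, "grip": 8.5}, {"dx": -0.07, "dy": 0.03, "dz": 8.3, "wx": 0, "wy": 0, "wz": 0, "grip": 8.5}, {"dx": -0.07, "dy": 0.03, "dz": 8.9, "wx": 0, "wy": 0, "wz": 0, "grip": 7}, {"dx": -0.07, "dy": 0.03, "dz": 8.9, "wx": 0, "wy": 0, "wz": 0, "grip": 6}, {"dx": -0.07, "dy": 0.03, "dz": 8.9, "wx": 0, "wy": 0, "wz": 0, "grip": 5}, {"dx": -0.07, "dy": 0.03, "dz": 8.9, "wx": 0, "wy": 0, "wz": 0, "grip": 5}, {"dx": -0.07, "dy": 0.03, "dz": 8.9, "wx": 0, "wy": 0, "wz": 0, "grip": 5}])

```text
clock: 5.0
eef_pos: [0.5154, -0.1146, 0.1733]
tool_rot: [0.489, 0.872, 0.0, 0.001]
ft_force: [-1.4, -0.1, 0.1]
grip_width: 0.0499
grasp_force: 0.0
```

Request:
arm_command(increments=[{"dx": 0, "dy": 0, "dz": 0, "wx": 0, "wy": 0, "wz": 0, "grip": 3.5}, {"dx": 0, "dy": 0, "dz": 0, "wx": 0, "wy": 0, "wz": 0, "grip": 3.5}, {"dx": 0, "dy": 0, "dz": 0, "wx": 0, "wy": 0, "wz": 0, "grip": 3.5}, {"dx": 0, "dy": 0, "dz": 0, "wx": 0, "wy": 0, "wz": 0, "grip": 3.5}, {"dx": 0, "dy": 0, "dz": 0, "wx": 0, "wy": 0, "wz": 0, "grip": 3.5}])

```text
clock: 5.5
eef_pos: [0.515, -0.1147, 0.1734]
tool_rot: [0.489, 0.872, 0.0, 0.001]
ft_force: [-1.5, -0.9, 6.2]
grip_width: 0.041
grasp_force: 60.4
```

Request:
arm_command(increments=[{"dx": 0, "dy": 0, "dz": 0, "wx": 0, "wy": 0, "wz": 0.05, "grip": 3.5}, {"dx": 0, "dy": 0, "dz": 0, "wx": 0, "wy": 0, "wz": 0.15, "grip": 3.5}, {"dx": 0, "dy": 0, "dz": 0, "wx": 0, "wy": 0, "wz": 0.27, "grip": 3.5}, {"dx": 0, "dy": 0, "dz": 0, "wx": 0, "wy": 0, "wz": 0.39, "grip": 3.5}, {"dx": 0, "dy": 0, "dz": 0, "wx": 0, "wy": 0, "wz": 0.51, "grip": 3.5}, {"dx": 0, "dy": 0, "dz": 0, "wx": 0, "wy": 0, "wz": 0.63, "grip": 3.5}, {"dx": 0, "dy": 0, "dz": 0, "wx": 0, "wy": 0, "wz": 0.75, "grip": 3.5}, {"dx": 0, "dy": 0, "dz": 0, "wx": 0, "wy": 0, "wz": 0.87, "grip": 3.5}, {"dx": 0, "dy": 0, "dz": 0, "wx": 0, "wy": 0, "wz": 0.96, "grip": 3.5}, {"dx": 0, "dy": 0, "dz": 0, "wx": 0, "wy": 0, "wz": 1.0, "grip": 3.5}])

```text
clock: 6.5
eef_pos: [0.5145, -0.1148, 0.1734]
tool_rot: [0.848, 0.53, -0.0, 0.001]
ft_force: [-3.1, -0.6, 6.4]
grip_width: 0.0414
grasp_force: 60.7
```

Request:
arm_command(increments=[{"dx": 0, "dy": 0, "dz": 0, "wx": 0, "wy": 0, "wz": 0.05, "grip": 3.5}, {"dx": 0, "dy": 0, "dz": 0, "wx": 0, "wy": 0, "wz": 0.15, "grip": 3.5}, {"dx": 0, "dy": 0, "dz": 0, "wx": 0, "wy": 0, "wz": 0.27, "grip": 3.5}, {"dx": 0, "dy": 0, "dz": 0, "wx": 0, "wy": 0, "wz": 0.39, "grip": 3.5}, {"dx": 0, "dy": 0, "dz": 0, "wx": 0, "wy": 0, "wz": 0.51, "grip": 3.5}, {"dx": 0, "dy": 0, "dz": 0, "wx": 0, "wy": 0, "wz": 0.63, "grip": 3.5}, {"dx": 0, "dy": 0, "dz": 0, "wx": 0, "wy": 0, "wz": 0.75, "grip": 3.5}, {"dx": 0, "dy": 0, "dz": 0, "wx": 0, "wy": 0, "wz": 0.85, "grip": 3.5}, {"dx": 0, "dy": 0, "dz": 0, "wx": 0, "wy": 0, "wz": 0.88, "grip": 3.5}, {"dx": 0, "dy": 0, "dz": 0, "wx": 0, "wy": 0, "wz": 0.88, "grip": 3.5}])

```text
clock: 7.5
eef_pos: [0.5142, -0.1145, 0.1734]
tool_rot: [0.993, 0.119, 0.0, 0.0]
ft_force: [-3.9, 0.7, 6.7]
grip_width: 0.0414
grasp_force: 61.0
```

Run:
```python
from h import *
t,R,o=tool(); print(t,o["joint_pos"].round(3),o["clock"],"yaw",np.arctan2(R[1,0],R[0,0]),o["ft_force"],o["ft_torque"],o["grip_width"])
im,d,c=cam("wrist"); np.savez("pics/w5.npz",im=im,d=d,view=c["view"],cx=c["cx"],cy=c["cy"],fovy=c["fovy"])
cv2.imwrite("pics/w5.png",im[:,:,::-1]); print(pix(c,[.642,-.067,.1]))
```

```text
[ 0.51420641 -0.11445744  0.17342222] [-0.219  0.325 -0.034  1.212 -0.     2.684] 7.5 yaw 0.23906086901766926 [-3.94476723  0.72255743  6.72882358] [ 0.00183789  0.84697124 -0.0698488 ] 0.041424247139661
(np.float64(248.38058482654458), np.float64(-12.534568551829608))
```

View pics/w5.png

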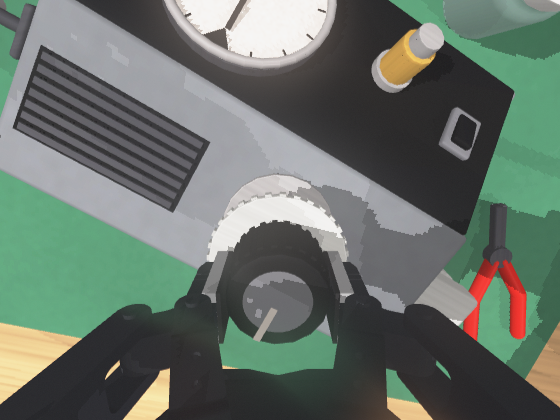

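The needle (245,0)→(228,28) is just short of the set hand at (215,38), which matches the remaining ~0.056 rad on the knob. I'll finish the turn, release, rise and check.

Request:
arm_command(increments=[{"dx": 0, "dy": 0, "dz": 0, "wx": 0, "wy": 0, "wz": 0.03, "grip": 3.5}, {"dx": 0, "dy": 0, "dz": 0, "wx": 0, "wy": 0, "wz": 0.056, "grip": 3.5}, {"dx": 0, "dy": 0, "dz": 0, "wx": 0, "wy": 0, "wz": 0.056, "grip": 3.5}, {"dx": 0, "dy": 0, "dz": 0, "wx": 0, "wy": 0, "wz": 0.056, "grip": 3.5}, {"dx": 0, "dy": 0, "dz": 0, "wx": 0, "wy": 0, "wz": 0.056, "grip": 5.5}, {"dx": 0, "dy": 0, "dz": 0, "wx": 0, "wy": 0, "wz": 0.056, "grip": 7}, {"dx": 0, "dy": 0, "dz": 0, "wx": 0, "wy": 0, "wz": 0.056, "grip": 7}, {"dx": 0, "dy": 0, "dz": 0, "wx": 0, "wy": 0, "wz": 0.056, "grip": 7}])

```text
clock: 8.35
eef_pos: [0.5148, -0.1144, 0.172]
tool_rot: [0.996, 0.092, -0.0, -0.0]
ft_force: [0.3, -0.4, -0.6]
grip_width: 0.07
grasp_force: 0.0
```

Request:
arm_command(increments=[{"dx": 0, "dy": 0, "dz": -1.5, "wx": 0, "wy": 0, "wz": 0, "grip": 7}, {"dx": 0, "dy": 0, "dz": -4, "wx": 0, "wy": 0, "wz": 0, "grip": 7}, {"dx": 2, "dy": 0, "dz": -6.5, "wx": 0, "wy": 0, "wz": 0, "grip": 7}, {"dx": 6, "dy": 0, "dz": -7, "wx": 0, "wy": 0, "wz": 0, "grip": 7}, {"dx": 10, "dy": -1, "dz": -7, "wx": 0, "wy": 0, "wz": 0, "grip": 7}, {"dx": 13, "dy": -2, "dz": -7, "wx": 0, "wy": 0, "wz": 0, "grip": 7}, {"dx": 14, "dy": -2, "dz": -7, "wx": 0, "wy": 0, "wz": 0, "grip": 7}, {"dx": 14, "dy": -2, "dz": -7, "wx": 0, "wy": 0, "wz": 0, "grip": 7}, {"dx": 14, "dy": -2, "dz": -7, "wx": 0, "wy": 0, "wz": 0, "grip": 7}])

```text
clock: 9.25
eef_pos: [0.6483, -0.0692, 0.2416]
tool_rot: [0.996, 0.092, -0.001, -0.0]
ft_force: [-1.1, -0.3, -0.6]
grip_width: 0.0702
grasp_force: 0.0
```

```bash
python3 - <<'E'
from h import *
t,R,o=tool(); print(t,o["joint_pos"].round(3),o["clock"],"yaw",np.arctan2(R[1,0],R[0,0]))
im,d,c=cam("wrist"); np.savez("pics/w6.npz",im=im,d=d,view=c["view"],cx=c["cx"],cy=c["cy"],fovy=c["fovy"])
u,v=map(int,pix(c,[.642,-.067,.1])); print(u,v)
from dial2 import hands
g=hands("pics/w6.npz")[0]
z=cv2.resize(im[v-60:v+60,u-60:u+60,::-1],(400,400),interpolation=cv2.INTER_NEAREST)
cv2.imwrite("pics/z6.png",np.hstack([z,cv2.cvtColor(cv2.resize(g,(400,400)),cv2.COLOR_GRAY2BGR)]))
E
for t in 105 115 125; do python3 dial2.py pics/w6.npz $t; done
```

```text
[ 0.64828851 -0.06923261  0.24155014] [-0.106  0.558  0.505  1.519 -0.     2.851] 9.25 yaw 0.1839158360972805
273 193
[([238, 60, 69, 52, 1794], [272.0, 78.0]), ([252, 118, 41, 219, 3455], [272.0, 253.0])]
hub [272.27272727 279.        ] 17.596897 [272.5 278.5]
pivot [271.23841145 278.99922568] tip dist mm 32.20079771217665
needle line 2.3569 via hub 2.347
set centroid 2.3612 apex 2.3663 apex r 33.364939987703785 area mm2 71.76 turn 0.0057 0.0125
[([237, 60, 71, 278, 5775], [272.0, 195.0])]
hub [272.5        150.07142857] 18.996897 [272.20065654 178.65572425]
pivot [272.04920162 150.07070741] tip dist mm 37.45111228498118
needle line -0.7838 via hub -0.7803
[([237, 60, 72, 278, 6166], [272.0, 196.0])]
hub [272.25       212.29166667] 19.190697 [272.04533333 181.14133333]
pivot [269.12267348 212.21455377] tip dist mm 30.84207520236937
needle line 2.3809 via hub 2.3542
```

View pics/z6.png

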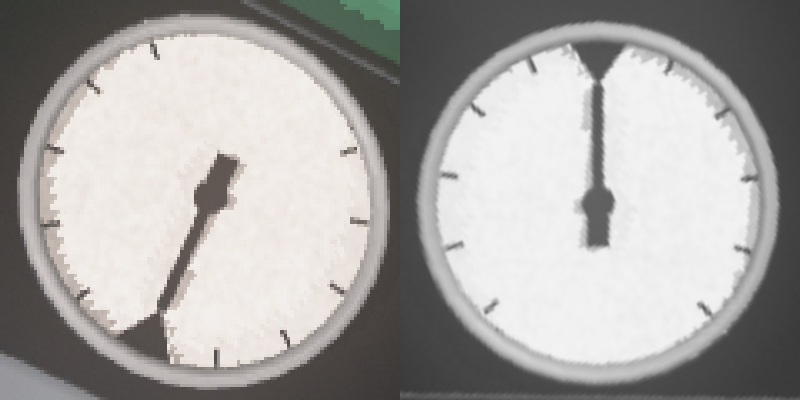

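The needle sits exactly on the set hand's apex: difference is about 0.005 rad, and in the rectified view at (598,80) they touch. Now I'll go back over the knob with fingers at 54 mm and press the ring down.

Request:
arm_command(increments=[{"dx": -1, "dy": 0.2, "dz": 0, "wx": 0, "wy": 0, "wz": 0, "grip": 6}, {"dx": -4, "dy": 0.6, "dz": 0, "wx": 0, "wy": 0, "wz": 0, "grip": 5.4}, {"dx": -8, "dy": 1.2, "dz": 0, "wx": 0, "wy": 0, "wz": 0, "grip": 5.4}, {"dx": -11.5, "dy": 1.7, "dz": 0, "wx": 0, "wy": 0, "wz": 0, "grip": 5.4}, {"dx": -13.6, "dy": 2, "dz": 0, "wx": 0, "wy": 0, "wz": 0, "grip": 5.4}, {"dx": -14, "dy": 2.03, "dz": 0, "wx": 0, "wy": 0, "wz": 0, "grip": 5.4}, {"dx": -14, "dy": 2.03, "dz": 0, "wx": 0, "wy": 0, "wz": 0, "grip": 5.4}, {"dx": -14, "dy": 2.03, "dz": 0, "wx": 0, "wy": 0, "wz": 0, "grip": 5.4}])

```text
clock: 10.1
eef_pos: [0.5153, -0.1148, 0.2426]
tool_rot: [0.996, 0.092, 0.001, 0.0]
ft_force: [0.3, -0.2, 0.5]
grip_width: 0.0538
grasp_force: 0.0
```

Request:
arm_command(increments=[{"dx": -0.05, "dy": 0, "dz": 1, "wx": 0, "wy": 0, "wz": 0, "grip": 5.4}, {"dx": -0.05, "dy": 0, "dz": 3, "wx": 0, "wy": 0, "wz": 0, "grip": 5.4}, {"dx": -0.05, "dy": 0, "dz": 5, "wx": 0, "wy": 0, "wz": 0, "grip": 5.4}, {"dx": -0.05, "dy": 0, "dz": 6.5, "wx": 0, "wy": 0, "wz": 0, "grip": 5.4}, {"dx": -0.05, "dy": 0, "dz": 7, "wx": 0, "wy": 0, "wz": 0, "grip": 5.4}, {"dx": -0.05, "dy": 0, "dz": 7.2, "wx": 0, "wy": 0, "wz": 0, "grip": 5.4}, {"dx": -0.05, "dy": 0, "dz": 7.2, "wx": 0, "wy": 0, "wz": 0, "grip": 5.4}])

```text
clock: 10.8
eef_pos: [0.5146, -0.1147, 0.1701]
tool_rot: [0.996, 0.092, -0.0, -0.0]
ft_force: [0.2, 1.0, 0.2]
grip_width: 0.0538
grasp_force: 0.0
```

Request:
arm_command(increments=[{"dx": 0, "dy": 0, "dz": 0.2, "wx": 0, "wy": 0, "wz": 0, "grip": 5.4}, {"dx": 0, "dy": 0, "dz": 0.4, "wx": 0, "wy": 0, "wz": 0, "grip": 5.4}, {"dx": 0, "dy": 0, "dz": 0.6, "wx": 0, "wy": 0, "wz": 0, "grip": 5.4}, {"dx": 0, "dy": 0, "dz": 0.8, "wx": 0, "wy": 0, "wz": 0, "grip": 5.4}, {"dx": 0, "dy": 0, "dz": 0.9, "wx": 0, "wy": 0, "wz": 0, "grip": 5.4}, {"dx": 0, "dy": 0, "dz": 0.9, "wx": 0, "wy": 0, "wz": 0, "grip": 5.4}])

```text
clock: 11.4
eef_pos: [0.5148, -0.1149, 0.1615]
tool_rot: [0.996, 0.092, 0.001, 0.0]
ft_force: [0.9, 0.2, 1.2]
grip_width: 0.0538
grasp_force: 0.9
```

Request:
arm_command(increments=[{"dx": 0, "dy": 0, "dz": 0.2, "wx": 0, "wy": 0, "wz": 0, "grip": 5.4}, {"dx": 0, "dy": 0, "dz": 0.4, "wx": 0, "wy": 0, "wz": 0, "grip": 5.4}, {"dx": 0, "dy": 0, "dz": 0.6, "wx": 0, "wy": 0, "wz": 0, "grip": 5.4}, {"dx": 0, "dy": 0, "dz": 0.8, "wx": 0, "wy": 0, "wz": 0, "grip": 5.4}, {"dx": 0, "dy": 0, "dz": 1.0, "wx": 0, "wy": 0, "wz": 0, "grip": 5.4}, {"dx": 0, "dy": 0, "dz": 1.0, "wx": 0, "wy": 0, "wz": 0, "grip": 5.4}])

```text
clock: 12.0
eef_pos: [0.5148, -0.1149, 0.1525]
tool_rot: [0.996, 0.092, 0.001, 0.0]
ft_force: [0.7, -0.1, 7.6]
grip_width: 0.0539
grasp_force: 4.3
```

Request:
arm_command(increments=[{"dx": 0, "dy": 0, "dz": 0.2, "wx": 0, "wy": 0, "wz": 0, "grip": 5.4}, {"dx": 0, "dy": 0, "dz": 0.3, "wx": 0, "wy": 0, "wz": 0, "grip": 5.4}, {"dx": 0, "dy": 0, "dz": 0.4, "wx": 0, "wy": 0, "wz": 0, "grip": 5.4}, {"dx": 0, "dy": 0, "dz": 0.4, "wx": 0, "wy": 0, "wz": 0, "grip": 5.4}])

```text
clock: 12.4
eef_pos: [0.5149, -0.1149, 0.1499]
tool_rot: [0.996, 0.092, 0.002, 0.0]
ft_force: [-3.0, 1.1, 16.0]
grip_width: 0.0541
grasp_force: 8.3
```

Request:
arm_command(increments=[{"dx": 0, "dy": 0, "dz": 0.1, "wx": 0, "wy": 0, "wz": 0, "grip": 5.4}, {"dx": 0, "dy": 0, "dz": 0.2, "wx": 0, "wy": 0, "wz": 0, "grip": 5.4}, {"dx": 0, "dy": 0, "dz": 0.2, "wx": 0, "wy": 0, "wz": 0, "grip": 5.4}, {"dx": 0, "dy": 0, "dz": 0.2, "wx": 0, "wy": 0, "wz": 0, "grip": 5.4}])

```text
clock: 12.8
eef_pos: [0.5149, -0.115, 0.1498]
tool_rot: [0.996, 0.092, 0.002, 0.001]
ft_force: [-6.4, 1.6, 27.0]
grip_width: 0.0539
grasp_force: 13.3
```

Request:
arm_command(increments=[{"dx": 0, "dy": 0, "dz": 0.1, "wx": 0, "wy": 0, "wz": 0, "grip": 5.4}, {"dx": 0, "dy": 0, "dz": 0.2, "wx": 0, "wy": 0, "wz": 0, "grip": 5.4}, {"dx": 0, "dy": 0, "dz": 0.2, "wx": 0, "wy": 0, "wz": 0, "grip": 5.4}, {"dx": 0, "dy": 0, "dz": 0.2, "wx": 0, "wy": 0, "wz": 0, "grip": 5.4}])

```text
clock: 13.2
eef_pos: [0.515, -0.115, 0.1497]
tool_rot: [0.996, 0.092, 0.003, 0.001]
ft_force: [-10.9, 2.6, 37.3]
grip_width: 0.0541
grasp_force: 18.3
```

```bash
cat > ring.py <<'E'
from h import *
t,R,o=tool(); im,d,c=cam("wrist"); print(t,o["ft_force"].round(1),o["joint_pos"].round(3))
vs,us=np.nonzero(d>0); k=(us%2==0)&(vs%2==0); us,vs=us[k],vs[k]
P=np.array([at_d(c,a,b,d[b,a]) for a,b in zip(us,vs)]); r=np.hypot(P[:,0]-.5144,P[:,1]+.1148)
q=P[(r>.025)&(r<.0335)&(P[:,2]<.175)&(P[:,2]>.13)]; print("ring z hist",np.histogram(q[:,2],bins=np.arange(.13,.176,.003)))
E
python3 ring.py
```

```text
[ 0.51495481 -0.11496872  0.14971383] [-10.9   2.6  37.3] [-0.22   0.339 -0.078  1.147  0.     2.738]
ring z hist (array([  0,   0,   0,   0,   0,   0,   3, 741, 100,  43,  48,  46,  56,
        59,  58]), array([0.13 , 0.133, 0.136, 0.139, 0.142, 0.145, 0.148, 0.151, 0.154,
       0.157, 0.16 , 0.163, 0.166, 0.169, 0.172, 0.175]))
```

It's on its stop: force rises with no travel, and the ring face has gone from z 0.169 to about 0.153, so 16 mm. I'll ease off, lift away and verify.

Request:
arm_command(increments=[{"dx": 0, "dy": 0, "dz": -0.4, "wx": 0, "wy": 0, "wz": 0, "grip": 5.4}, {"dx": 0, "dy": 0, "dz": -1, "wx": 0, "wy": 0, "wz": 0, "grip": 5.4}, {"dx": 0, "dy": 0, "dz": -2.5, "wx": 0, "wy": 0, "wz": 0, "grip": 5.6}, {"dx": 0, "dy": 0, "dz": -5, "wx": 0, "wy": 0, "wz": 0, "grip": 5.6}, {"dx": 0, "dy": 0, "dz": -8, "wx": 0, "wy": 0, "wz": 0, "grip": 5.6}, {"dx": 1, "dy": 0, "dz": -9.5, "wx": 0, "wy": 0, "wz": 0, "grip": 5.6}, {"dx": 3, "dy": 0, "dz": -9.5, "wx": 0, "wy": 0, "wz": 0, "grip": 5.6}, {"dx": 4, "dy": 0, "dz": -9.5, "wx": 0, "wy": 0, "wz": 0, "grip": 5.6}, {"dx": 4, "dy": 0, "dz": -9.5, "wx": 0, "wy": 0, "wz": 0, "grip": 5.6}])

```text
clock: 14.15
eef_pos: [0.5536, -0.1072, 0.2364]
tool_rot: [0.996, 0.092, -0.002, -0.0]
ft_force: [-0.0, -0.1, -0.4]
grip_width: 0.056
grasp_force: 0.0
```

```bash
python3 ring.py
```

```text
[ 0.55361838 -0.10715785  0.23643588] [-0.  -0.1 -0.4] [-0.191  0.37   0.197  1.401 -0.     2.766]
ring z hist (array([  0,   0,   0,   0,   0,   0,   4, 353,  81,   0,   0,   0,   0,
         0,   0]), array([0.13 , 0.133, 0.136, 0.139, 0.142, 0.145, 0.148, 0.151, 0.154,
       0.157, 0.16 , 0.163, 0.166, 0.169, 0.172, 0.175]))
```

Request:
arm_command(increments=[{"dx": 2, "dy": -0.3, "dz": 0, "wx": 0, "wy": 0, "wz": 0, "grip": 7}, {"dx": 6, "dy": -1, "dz": 0, "wx": 0, "wy": 0, "wz": 0, "grip": 7}, {"dx": 9, "dy": -1.8, "dz": 0, "wx": 0, "wy": 0, "wz": 0, "grip": 7}, {"dx": 10, "dy": -2, "dz": 0, "wx": 0, "wy": 0, "wz": 0, "grip": 7}, {"dx": 10, "dy": -2, "dz": 0, "wx": 0, "wy": 0, "wz": 0, "grip": 7}, {"dx": 10, "dy": -2, "dz": 0, "wx": 0, "wy": 0, "wz": 0, "grip": 7}])

```text
clock: 14.8
eef_pos: [0.6471, -0.0698, 0.2372]
tool_rot: [0.996, 0.092, -0.001, -0.0]
ft_force: [-0.2, -0.7, -0.1]
grip_width: 0.07
grasp_force: 0.0
```

```bash
python3 - <<'E'
from h import *
t,R,o=tool(); print(t,o["clock"])
im,d,c=cam("wrist"); np.savez("pics/w8.npz",im=im,d=d,view=c["view"],cx=c["cx"],cy=c["cy"],fovy=c["fovy"]); cv2.imwrite("pics/w8.png",im[:,:,::-1])
E
for t in 95 100 105; do python3 dial2.py pics/w8.npz $t 2>&1 | tail -2; done
```

```text
[ 0.64705522 -0.06979705  0.23724293] 14.8
cv2.error: OpenCV(4.12.0) /io/opencv/modules/imgproc/src/linefit.cpp:50: error: (-215:Assertion failed) count > 0 in function 'fitLine2D_wods'

needle line 2.352 via hub 2.346
set centroid 2.358 apex 2.3602 apex r 33.94623917010926 area mm2 69.56 turn 0.008 0.0109
needle line 2.3535 via hub 2.3511
set centroid 2.359 apex 2.3565 apex r 33.46013683919715 area mm2 72.08 turn 0.0073 0.004
```

View pics/w8.png

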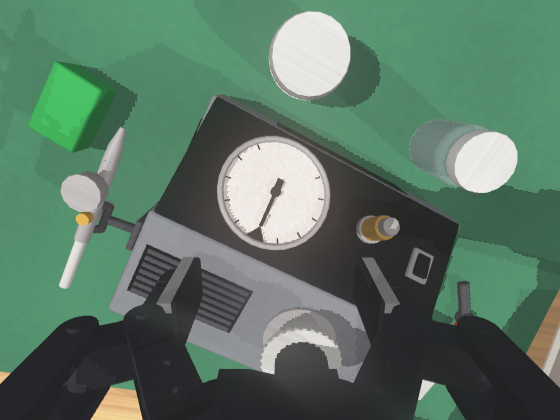

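The needle (262,228) is still on the set hand, within about 0.005 rad. The ring is fully down, the other things are undisturbed, and the gripper is clear, so I'm handing in.

```bash
python3 -c "
from workcell import job; print(job.job_done())"
```

```text
the job is handed in; nothing more can be done
None
```

I turned the knob clockwise until the needle was on the set hand (within about 0.005 rad), then slid the lock ring fully down 16 mm; the needle was still on the set hand after release, and I handed the job in at about 15 s.

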